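# Gauge a clutch plate and hang it up

### The arm

A 6-joint arm with a two-finger parallel gripper is mounted at the origin on the work surface. World frame = base frame: x ahead of the robot, y to its left, z up, the work surface at z = 0. Lengths are in m, angles in rad, forces in N, time in s.
With the tool pointing down it reaches from about 0.375 to 0.9 m from the base axis. Payload 3.1 kg.
Tool frame: the origin (TCP) lies midway between the tips of the shut fingers; the grasp point (between the pads) lies 19 mm behind it; z points along the fingers, y is the line along which they close (so a half turn about z gives the same grasp; the last joint's range is limited). The gripper opens to 87 mm and grips with 3 to 60 N. Pads are 19 mm wide; open, the fingers measure 117 mm over their backs; the gripper's body (75 mm by 190 mm) begins 51 mm behind the grasp point.
Start: joints at [-1.496, 0.527, 1.433, -0, 1.181, -0.178], TCP at [0.156, -0.605, 0.223] pointing down, gripper open.
Joint ranges: [-3.08, 3.08], [-0.75, 2.2], [0.22, 2.44], [-1.43, 4.57], [0, 2.65], [-2.85, 2.85]. Speed limits (rad/s): [2.79, 2.79, 3.14, 3.14, 3.14, 3.14].

### API

Orientations are given as a unit quaternion [x, y, z, w].
In Python, from rig import robot gives the robot as it stands. The module is installed in compiled form; this text tells all that it offers.
- The arm moves only by the tool play_rows, never from a script. Its arguments are lists of equal length, an entry for each row: "gripper": the closure, from -1 (fully open) to 1 (shut); "delta_pos": the shift along the tool's x, y, z in cm, a list of three; "turn": the turn, a rotation vector about the tool's x, y, z in rad, a list of three. A call has 1 to 12 rows; each row is the pose to reach, as a shift and turn from the pose commanded when the call began, along the tool's axes at that moment; what a row does not reach only later rows make up. A row lasts 1/8 s, in which the tool goes at most 62.5 mm and 10.7 degrees, less where a joint would pass 70% of its speed; a pose out of reach is approached as far as the arm can. A call with a gripper value outside its range is refused whole. The fingers move at their own pace and stop on an object; "squeeze" is the grip in N (left out, the last holds). Time passes only in rows, so rows that repeat a pose let the fingers close. It gives the time, the measured TCP pose, the force, the opening and the grip force at its end, in the units of the state.
- robot.get_obs(): the state, without advancing time (a new reading comes with each control period).
- robot.camera(name): name is "side" or "top"; returns a dict with "color" (384x512x3 uint8, red, green, blue), "vfov" (degrees; the focal length in pixels is half the picture's height over the tangent of half this angle, whatever the lens; pixels are square), "cx", "cy" (the principal point, pixels), "k1" (the pictures are not rectified: a ray, as slopes to the right and down, at radius r is drawn at 1 + k1 r^2 times it, then the intrinsics apply), "R" (3x3) and "t" (3): a world point X has camera coordinates R X + t. Camera axes: x right, y down, z forward; pixel columns grow to the right and rows downward; lengths in m; the calibration is good to about 2 mm. A picture is of the moment at which its call begins. There is no depth.
- robot.hand_in(): hands the job in; it is judged then, once.
The state is a dict: "time": time; "q": joint angles; "joint_velocities": joint speeds; "joint_torque": joint torques, N m; "position": TCP position; "tool_rot": TCP orientation; "ft_force": force on the tool from outside, world axes, zero at the start; "moment": the same for the moment, N m; "grip_width": finger opening in m; "grip_force": force on a finger pad.
Only numpy, scipy, OpenCV 4.12 (cv2) and the standard library are available. Lean on these libraries where they do the work, as an engineer would, in place of code of your own. Each camera call takes 0.05 s, during which the arm holds its last target. There are 200 camera calls.

### The job

Check the clutch plate's diameter: slide the loose jaw of the bench calliper gently shut until it nips the plate against the fixed jaw (some 5 to 10 N, never over 30 N), hold it there a moment, then draw the jaw back clear of the plate by at least 20 mm and leave it open. Then lift the plate out of its leaning cradle and hang it by its hole over the level bar of the stand, between the upturned end and the post, hanging still. Leave the other things on the bench alone.

Things in the scene. Friction and masses are not known exactly. Their poses are not given: they have to be found in the camera images.
- plate: Flat steel ring (clutch backing plate) with a darker lining band on both faces: 150 mm outer diameter, 100 mm hole, 8 mm thick, about 0.45 kg. Origin: centre of the face that lies against the cradle; z is the ring's axis, pointing away from the cradle. At the start it stands on edge in the cradle, leaning 30 degrees from upright with its top towards the robot.
- plate_mid (a point): Centre of the ring's hole, at half its thickness (4 mm along the plate's z from its origin).
- gauge: Grey and steel bench calliper, fixed to the bench. Origin: on the bench under its middle; z up, y along the beam from the sliding jaw to the fixed jaw, x away from the robot at yaw 0. Base 130 x 300 x 12 mm (x -60 to 70, y -190 to 110 mm).
- cradle (a point): Inner corner of the leaning cradle, 90 mm wide, where the ring's lowest edge rests (gauge x 40, z 35 mm): a ledge under the ring and an 8 mm thick back plate reaching 85 mm up along the ring's lower face, on the robot's side. The ring's top is at about gauge x -35, z 165 mm.
- fixed_jaw (a point): Inner face of the fixed jaw (gauge y 85 mm), a steel blade 60 mm wide (gauge x -25 to 35 mm), top 114 mm above the bench. The ring stands against it, with under 3 mm of play.
- jaw (a joint): Opening of the calliper's sliding jaw, m: its inner face is at y = -(55 mm + value) in the gauge frame, so the gap between the jaws is 140 mm + value; it nips the ring at about 0.007 to 0.010. Range 0 to 0.060; more is more open. It stays where it is left (about 1.5 N of friction). Its blade is 10 mm thick, z 31 to 114 mm, x -25 to 35 mm.
- jaw_tab (a point): Top centre of the sliding jaw's black thumb tab, 129 mm above the bench, 60 mm outboard of the jaw's inner face. The tab is upright, 10 mm thick along the beam, 24 mm wide across it and stands 88 mm above its slide; it moves with the jaw.
- stand: Dark steel hanging stand fixed to the bench, base 150 x 120 x 12 mm. Origin: on the bench under its bar's middle; x along the bar from free end to post, z up. Level flat bar 20 mm wide, 12 mm high, top at 230 mm. Free end (robot side): upturned lip 20 mm wide at x -61 to -55 mm, 15 mm above the bar's top. Post 16 x 24 mm at x 60 to 76 mm, top at 245 mm.
- bar_top (a point): Middle of the bar's top face (axes as the stand). A ring hanging true has its centre 49 mm below this.
- gear: Bystander: steel gear blank with a shaft, 72 mm diameter, 100 mm high. Origin under its centre.
- bearing: Bystander: steel bearing ring lying flat, 80 mm diameter, 22 mm high. Origin under its centre.
- oil: Bystander: grey plastic oil bottle, 56 mm diameter, 140 mm high. Origin under its centre.
Things that resemble listed ones, but are neither listed nor needed, are in the scene too. Leave any blue or brown look-alike of the stand alone.

How it is judged:
On the way, in this order (a step that is already met when the one before it is completed fails the run):
1. the sliding jaw nips the plate against the fixed jaw (jaw opening under 0.0125 m, pressing with over 2 N) (contact force between jaw and plate above 2 N and value of joint jaw below 0.0125 m), for 0.2 s.
2. the jaw is drawn back (opening over 0.03 m) with the plate still in the cradle (value of joint jaw above 0.03 m and distance between plate_mid and cradle below 0.1 m), for 0.1 s.
3. the plate's hole is round the bar (x of plate_mid in the frame of bar_top between -0.052 and 0.056 m and y of plate_mid in the frame of bar_top between -0.02 and 0.02 m and z of plate_mid in the frame of bar_top between -0.057 and -0.04 m), for 0.1 s.
At the end, for the whole second after the job is handed in: The plate hangs at rest on the bar: centre 40 to 57 mm below the bar's top, within 20 mm sideways, -52 to +56 mm along the bar from its middle, axis within 0.35 rad of the bar's, slower than 0.05 m/s. The calliper's jaw is open by more than 0.03 m (20 mm clear of the nip) (all of step 3 and angle between the z axis of plate and the x axis of stand, either way round below 0.35 rad and contact force between plate and stand above 1.5 N and linear speed of plate below 0.05 m/s and value of joint jaw above 0.03 m); the robot touches nothing.
It fails at once if the jaw presses the plate with more than 30 N (contact force between jaw and plate above 30 N).
It fails at once if the gear is moved more than 30 mm (distance of gear from where it was at the start of the episode above 0.03 m).
It fails at once if the bearing is moved more than 30 mm (distance of bearing from where it was at the start of the episode above 0.03 m).
It fails at once if the oil is moved more than 30 mm (distance of oil from where it was at the start of the episode above 0.03 m).
It also fails if it takes over 64 s, if anything falls off the work surface, if the arm or the gripper's body presses on something with over 40 N, if the wrist force passes 120 N, or if a joint passes its speed limit or range.

## Working session

There is one attempt and no reset: what is moved stays moved. The work goes in short steps, Python scripts to look and compute and a tool call to move; the robot and the scene stay as the last step left them, time stands still between calls to the robot, and variables do not carry over. Pictures are saved under pics/ and viewed, at most 10 in all, crops included, and the job is handed in when it is done.

Besides the shell and the picture viewer there is one more tool, called after "Call:" by a JSON object that holds its "name" and its "arguments", one argument or row to a line. play_rows: Moves the arm, as the interface text tells. Its arguments: {"type":"object","properties":{"gripper":{"type":"array","items":{"type":"number"}},"delta_pos":{"type":"array","items":{"type":"array","items":{"type":"number"}}},"turn":{"type":"array","items":{"type":"array","items":{"type":"number"}}},"squeeze":{"type":"number"}},"required":["gripper","delta_pos","turn"]}

```bash
mkdir -p pics
cat > h.py <<'E'
import numpy as np, cv2
from rig import robot
def K(c):
    h=c["color"].shape[0]; f=h/2/np.tan(np.radians(c["vfov"])/2)
    return np.array([[f,0,c["cx"]],[0,f,c["cy"]],[0,0,1.]]), np.array([c["k1"],0,0,0,0.])
def ray(c,uv):
    k,d=K(c); p=cv2.undistortPoints(np.array(uv,float).reshape(-1,1,2),k,d).reshape(-1,2)
    R=np.array(c["R"]); t=np.array(c["t"]); v=np.c_[p,np.ones(len(p))]@R
    return -R.T@t, v/np.linalg.norm(v,axis=1)[:,None]
def onz(c,uv,z):
    o,v=ray(c,uv); return o+v*((z-o[2])/v[:,2])[:,None]
def tri(c1,a,c2,b):
    o1,v1=ray(c1,a); o2,v2=ray(c2,b); out=[]
    for x,y in zip(v1,v2):
        s=np.linalg.lstsq(np.c_[x,-y],o2-o1,rcond=None)[0]
        p,q=o1+x*s[0],o2+y*s[1]; out.append(np.r_[(p+q)/2,np.linalg.norm(p-q)])
    return np.array(out)
def proj(c,X):
    k,d=K(c); return cv2.projectPoints(np.array(X,float).reshape(-1,3),cv2.Rodrigues(np.array(c["R"]))[0],np.array(c["t"],float),k,d)[0].reshape(-1,2)
def save(c,n,crop=None,s=1):
    im=c["color"][...,::-1]
    if crop: im=im[crop[1]:crop[3],crop[0]:crop[2]]
    cv2.imwrite(n,cv2.resize(im,None,fx=s,fy=s,interpolation=cv2.INTER_CUBIC))
E
python3 - <<'E'
from h import *
import pickle
np.set_printoptions(precision=3,suppress=True)
cs={n:robot.camera(n) for n in("side","top")}
pickle.dump(cs,open("c0.pkl","wb"))
for n,c in cs.items():
    save(c,f"pics/{n}0.png",s=1.5); print(n,c["vfov"],c["k1"],-np.array(c["R"]).T@c["t"],np.array(c["R"])[2])
o=robot.get_obs(); print(o)
E
```

```text
side 54.766889898652344 -0.05316188828467564 [0.383 0.811 0.768] [ 0.1   -0.781 -0.616]
top 51.1864358349089 -0.022933502324012943 [0.335 0.016 1.067] [ 0.166  0.024 -0.986]
{'time': 0.1, 'q': array([-1.497,  0.528,  1.434, -0.   ,  1.181, -0.179]), 'joint_velocities': array([ 0.001, -0.001, -0.003, -0.001, -0.   , -0.004]), 'joint_torque': array([ -0.   , -44.099, -17.715,   0.064,   0.053,  -0.   ]), 'position': array([ 0.156, -0.604,  0.222]), 'tool_rot': array([ 0.992,  0.126,  0.   , -0.001]), 'ft_force': array([-0.785, -0.289, -0.072]), 'moment': array([ 0.018,  0.011, -0.005]), 'grip_force': 0.0, 'grip_width': 0.0866744365289854}
```

View pics/side0.png

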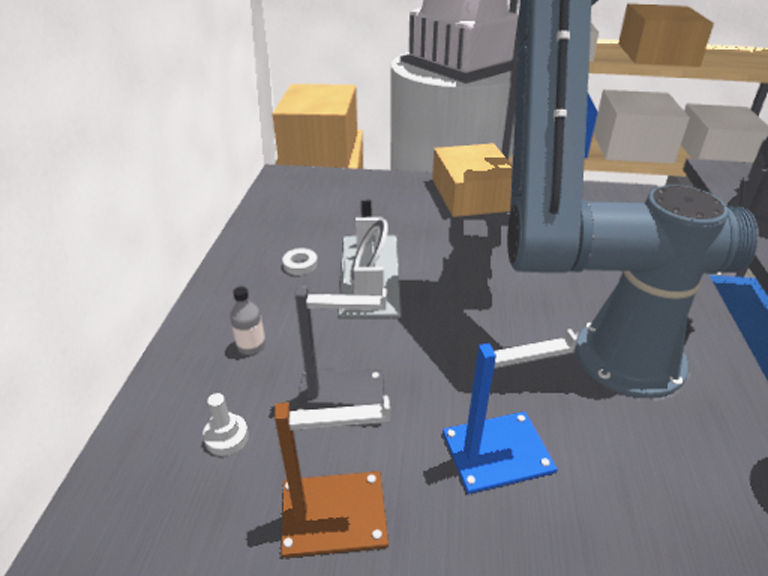

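View pics/top0.png

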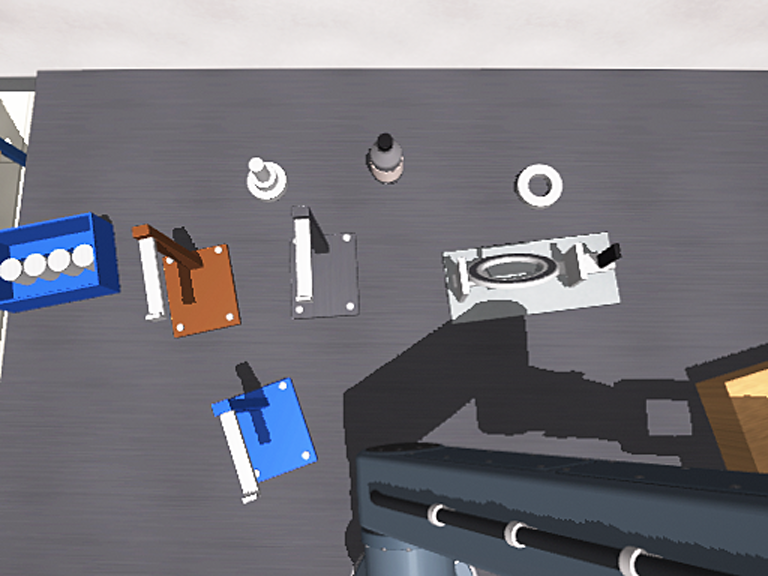

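The side view (pixels ×1.5) shows the calliper at about (365,265), the grey stand's bar from (305,300) to (385,300), and the tab at (366,208). In the top view the calliper is at (530,270), the grey stand's bar runs from (300,212) to (303,300), and the tab is at (608,254). Next I'll enlarge both.

Run:
```python
from h import *
import pickle
cs=pickle.load(open("c0.pkl","rb"))
M=np.zeros((600,800,3),np.uint8)
def put(n,x0,y0,x1,y1,s,X,Y):
    im=cv2.resize(cs[n]["color"][y0:y1,x0:x1,::-1],None,fx=s,fy=s,interpolation=cv2.INTER_CUBIC); M[Y:Y+im.shape[0],X:X+im.shape[1]]=im
put("top",290,148,420,218,4,0,0)
put("side",220,128,275,218,5,522,0)
put("top",190,135,245,215,4,0,280)
put("side",195,185,265,263,4,225,283)
cv2.imwrite("pics/m1.png",M)
```

```text
(no output)
```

View pics/m1.png

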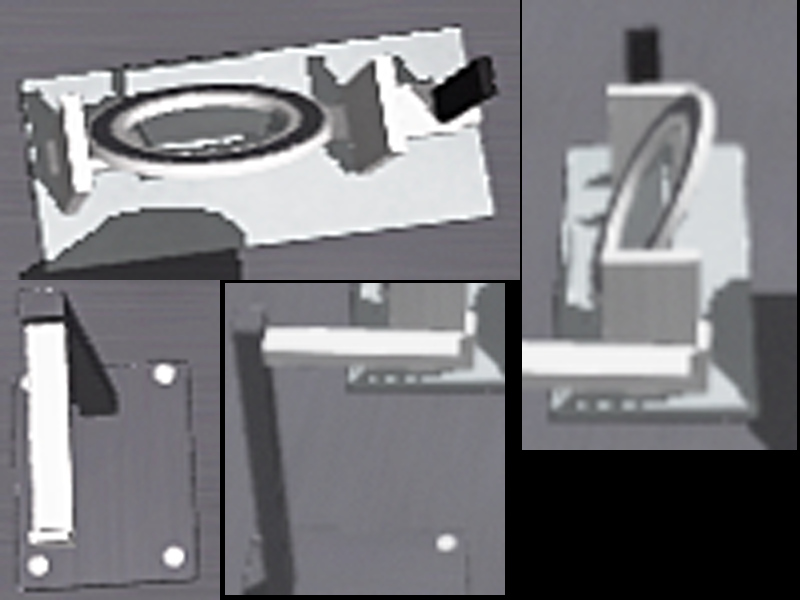

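The montage shows the calliper in the top crop, with the fixed jaw's top strip at (62–92, 98–210), the sliding jaw's top strip at (375–405, 57–168) and the tab top's right edge from (487,55) to (497,92). The side crop puts the tab top at (625–660, 27). The stand's bar runs from (27–72, 322) down to its lip at (30–72, 535) in the top crop, and from (262,328) to (470,335) in the side crop.

```bash
cat >> h.py <<'E'
def cv(p,s,ox,oy,X=0,Y=0):
    p=np.array(p,float); return (p-[X,Y]+.5)/s-.5+[ox,oy]
E
python3 - <<'E'
from h import *
import pickle
np.set_printoptions(precision=4,suppress=True)
cs=pickle.load(open("c0.pkl","rb")); T,S=cs["top"],cs["side"]
tg=lambda p:cv(p,4,290,148); sg=lambda p:cv(p,5,220,128,522,0); ts=lambda p:cv(p,4,190,135,0,280); ss=lambda p:cv(p,4,195,185,225,283)
B=onz(T,tg([(22,80),(462,28),(493,213),(43,262)]),.012); print("base",B)
print("sizes",np.linalg.norm(B-np.roll(B,-1,0),axis=1))
d=(B[0]-B[1])+(B[3]-B[2]); a=np.arctan2(d[1],d[0]); yg=np.array([np.cos(a),np.sin(a),0]); xg=np.array([yg[1],-yg[0],0]); c=B.mean(0)
o=c-xg*.005+yg*.04; o[2]=0; print("gauge o",o,"yaw deg",np.degrees(np.arctan2(xg[1],xg[0])))
print("tab outboard top +x,-x",tri(T,tg([(487,55),(497,92)]),S,sg([(625,27),(660,25)])))
print("jaw top outer? inner face edge T@.114",onz(T,tg([(375,57),(388,168)]),.114), "fixed",onz(T,tg([(80,98),(92,193)]),.114))
J=onz(T,tg([(375,57),(388,168),(80,98),(92,193)]),.114)-o; print("gauge coords jaw/fixed", J@xg, J@yg)
print("jaw outboard top tri",tri(T,tg([(395,57),(405,152)]),S,sg([(608,85),(692,88)])))
print("bar T@.23 post end l/r, lip end l/r",onz(T,ts([(27,322),(70,322),(33,532),(72,530)]),.23))
print("bar tri: post end +y? right side / lip", tri(T,ts([(27,322)]),S,ss([(262,350)])), tri(T,ts([(70,322)]),S,ss([(264,328)])))
print("lip tri outer corners", tri(T,ts([(30,543)]),S,ss([(473,322)])), tri(T,ts([(72,541)]),S,ss([(466,312)])))
print("post top far", tri(T,ts([(20,292),(65,290)]),S,ss([(235,312),(240,303)])))
# bar line fit
im=T["color"]; m=(im.min(2)>215).astype(np.uint8); m[:,:194]=0;m[:,212:]=0;m[:145]=0;m[202:]=0
r=cv2.minAreaRect(np.argwhere(m)[:,::-1].astype(np.float32)); bp=cv2.boxPoints(r); print("bar rect",r,onz(T,bp,.23))
E
```

```text
base [[ 0.5813 -0.0488  0.012 ]
 [ 0.6191 -0.3454  0.012 ]
 [ 0.4931 -0.3597  0.012 ]
 [ 0.4582 -0.0623  0.012 ]]
sizes [0.299  0.1268 0.2995 0.1238]
gauge o [ 0.5281 -0.165   0.    ] yaw deg 6.981076584750386
tab outboard top +x,-x [[ 0.571  -0.3189  0.1307  0.0008]
 [ 0.5476 -0.3233  0.1315  0.0006]]
jaw top outer? inner face edge T@.114 [[ 0.5731 -0.2569  0.114 ]
 [ 0.5047 -0.2619  0.114 ]] fixed [[ 0.5465 -0.0776  0.114 ]
 [ 0.4882 -0.0843  0.114 ]]
gauge coords jaw/fixed [ 0.0335 -0.035   0.0289 -0.0298] [-0.0967 -0.0934  0.0844  0.0849]
jaw outboard top tri [[ 0.5749 -0.2695  0.1125  0.0025]
 [ 0.5169 -0.2733  0.1118  0.0037]]
bar T@.23 post end l/r, lip end l/r [[0.5793 0.1783 0.23  ]
 [0.5794 0.1549 0.23  ]
 [0.4641 0.1707 0.23  ]
 [0.4653 0.1499 0.23  ]]
bar tri: post end +y? right side / lip [[0.5784 0.1784 0.229  0.0023]] [[0.5811 0.1556 0.2261 0.0011]]
lip tri outer corners [[0.4561 0.168  0.2519 0.0023]] [[0.4606 0.1478 0.2425 0.0061]]
post top far [[0.5896 0.178  0.2545 0.002 ]
 [0.5936 0.1559 0.2437 0.001 ]]
bar rect ((201.5511016845703, 172.89051818847656), (54.00730514526367, 10.455641746520996), 88.45184326171875) [[0.5772 0.1799 0.23  ]
 [0.5779 0.1571 0.23  ]
 [0.4597 0.15   0.23  ]
 [0.4589 0.1722 0.23  ]]
```

```bash
cat >> h.py <<'E'
from scipy.spatial.transform import Rotation as Ro
YG=np.radians(7.0); GO=np.array([.5281,-.165,0])
GX=np.array([np.cos(YG),np.sin(YG),0]); GY=np.array([-np.sin(YG),np.cos(YG),0]); Z=np.array([0,0,1.])
def go(P,zt,yt):
    "delta (cm) and turn from the measured pose to TCP P, tool z zt, tool y yt"
    s=robot.get_obs(); A=Ro.from_quat(s["tool_rot"]).as_matrix()
    R=np.c_[np.cross(yt,zt),yt,zt]
    print("delta cm",(A.T@(np.array(P)-s["position"])*100).round(2),"turn",Ro.from_matrix(A.T@R).as_rotvec().round(3))
    return s
def st():
    s=robot.get_obs(); print({k:(np.round(s[k],4).tolist()) for k in("time","position","q","ft_force","grip_width","grip_force")})
E
python3 -c "
from h import *
go([.5587,-.316,.22],-Z,GX)"
```

```text
delta cm [ 46.18 -17.86   0.22] turn [-1.00e-03 -2.00e-03 -1.44e+00]
```

Call:
{"name": "play_rows", "arguments": {
  "gripper": [-0.3,-0.3,-0.3,-0.3,-0.3,-0.3,-0.3,-0.3,-0.3,-0.3,-0.3,-0.3],
  "delta_pos": [
    [3,-1,-1],
    [8,-3,-2],
    [14,-5.5,-2],
    [20,-8,-2],
    [26,-10,-1],
    [31,-12,0],
    [36,-14,0.2],
    [41,-16,0.2],
    [46.2,-17.9,0.2],
    [46.2,-17.9,0.2],
    [46.2,-17.9,0.2],
    [46.2,-17.9,0.2]
  ],
  "turn": [
    [0,0,-0.16],
    [0,0,-0.32],
    [0,0,-0.48],
    [0,0,-0.64],
    [0,0,-0.8],
    [0,0,-0.96],
    [0,0,-1.12],
    [0,0,-1.28],
    [0,0,-1.44],
    [0,0,-1.44],
    [0,0,-1.44],
    [0,0,-1.44]
  ],
  "squeeze": 12
}}

```text
time: 1.6
position: [0.5577, -0.3171, 0.2203]
tool_rot: [0.664, 0.748, -0.0, -0.0]
ft_force: [-0.0, -0.5, 0.5]
grip_width: 0.0564
grip_force: 0.0
```

Run:
```python
from h import *
import pickle
st(); go([.5587,-.316,.105],-Z,GX)
c={n:robot.camera(n) for n in("side","top")}; pickle.dump(c,open("c1.pkl","wb"))
M=np.zeros((500,800,3),np.uint8)
def put(n,x0,y0,x1,y1,s,X):
    im=cv2.resize(c[n]["color"][y0:y1,x0:x1,::-1],None,fx=s,fy=s,interpolation=cv2.INTER_CUBIC); M[:im.shape[0],X:X+im.shape[1]]=im
put("top",290,120,430,218,3,0); put("side",200,60,290,218,3,430); cv2.imwrite("pics/m2.png",M)
```

```text
{'time': 1.6, 'position': [0.5577, -0.3171, 0.2203], 'q': [-0.6907, 0.553, 1.3902, -0.0004, 1.1993, -0.8104], 'ft_force': [-0.0067, -0.536, 0.4726], 'grip_width': 0.0564, 'grip_force': 0.0}
delta cm [ 0.09  0.12 11.53] turn [-0.001 -0.    -0.002]
```

View pics/m2.png

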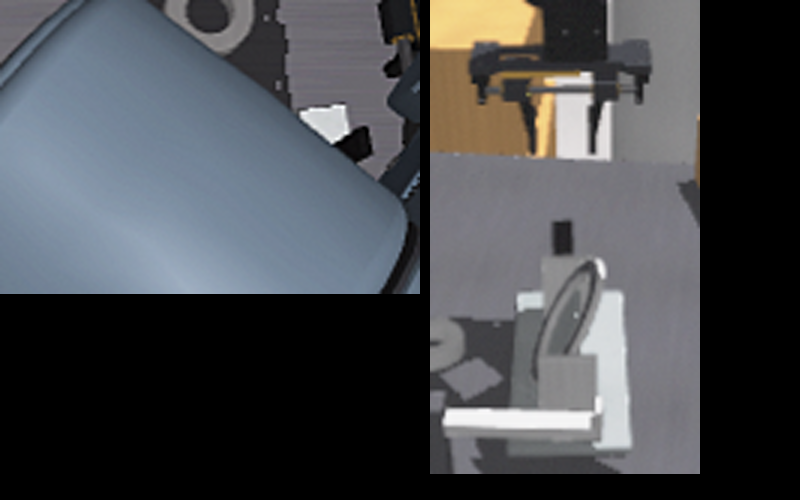

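The side crop shows the fingers centred at (565,150), directly above the tab at (562,222), so I'll descend.

Call:
{"name": "play_rows", "arguments": {
  "gripper": [-0.3,-0.3,-0.3,-0.3,0.1,0.5,0.9,1,1,1,1],
  "delta_pos": [
    [0.1,0.1,4],
    [0.1,0.1,8.5],
    [0.1,0.1,12.5],
    [0.1,0.1,12.5],
    [0.1,0.1,12.5],
    [0.1,0.1,12.5],
    [0.1,0.1,12.5],
    [0.1,0.1,12.5],
    [0.1,0.1,12.5],
    [0.1,0.1,12.5],
    [0.1,0.1,12.5]
  ],
  "turn": [
    [0,0,0],
    [0,0,0],
    [0,0,0],
    [0,0,0],
    [0,0,0],
    [0,0,0],
    [0,0,0],
    [0,0,0],
    [0,0,0],
    [0,0,0],
    [0,0,0]
  ],
  "squeeze": 12
}}

```text
time: 3.08
position: [0.5601, -0.3154, 0.0965]
tool_rot: [0.663, 0.749, 0.0, 0.001]
ft_force: [-0.4, 0.7, 5.0]
grip_width: 0.0239
grip_force: 12.0
```

Call:
{"name": "play_rows", "arguments": {
  "gripper": [1,1,1,1,1,1,1],
  "delta_pos": [
    [0.4,0,0],
    [0.8,0,0],
    [1.2,0,0],
    [1.6,0,0],
    [2.0,0,0],
    [2.3,0,0],
    [2.5,0,0]
  ],
  "turn": [
    [0,0,0],
    [0,0,0],
    [0,0,0],
    [0,0,0],
    [0,0,0],
    [0,0,0],
    [0,0,0]
  ]
}}

```text
time: 3.95
position: [0.5569, -0.2912, 0.0965]
tool_rot: [0.662, 0.749, -0.001, 0.001]
ft_force: [-1.5, -2.4, 6.4]
grip_width: 0.0237
grip_force: 12.0
```

Run:
```python
from h import *
s=robot.get_obs(); print("F along gauge y",s["ft_force"]@GY,"tab gauge xy",(s["position"]-GO)@GX,(s["position"]-GO)@GY)
```

```text
F along gauge y -2.2078127526529916 tab gauge xy 0.01323283029446014 -0.1287652136486829
```

Call:
{"name": "play_rows", "arguments": {
  "gripper": [1,1,1,1,1,1],
  "delta_pos": [
    [0.05,0,0],
    [0.1,0,0],
    [0.15,0,0],
    [0.2,0,0],
    [0.25,0,0],
    [0.3,0,0]
  ],
  "turn": [
    [0,0,0],
    [0,0,0],
    [0,0,0],
    [0,0,0],
    [0,0,0],
    [0,0,0]
  ]
}}

```text
time: 4.7
position: [0.5565, -0.2884, 0.0964]
tool_rot: [0.663, 0.749, -0.001, 0.001]
ft_force: [-1.1, -2.7, 5.9]
grip_width: 0.0237
grip_force: 12.0
```

Call:
{"name": "play_rows", "arguments": {
  "gripper": [1,1,1,1],
  "delta_pos": [
    [0.04,0,0],
    [0.08,0,0],
    [0.12,0,0],
    [0.15,0,0]
  ],
  "turn": [
    [0,0,0],
    [0,0,0],
    [0,0,0],
    [0,0,0]
  ]
}}

```text
time: 5.2
position: [0.5563, -0.2869, 0.0964]
tool_rot: [0.663, 0.749, -0.001, 0.001]
ft_force: [-2.4, -1.5, 6.9]
grip_width: 0.0235
grip_force: 12.0
```

Call:
{"name": "play_rows", "arguments": {
  "gripper": [1,1,1],
  "delta_pos": [
    [0.05,0,0],
    [0.1,0,0],
    [0.15,0,0]
  ],
  "turn": [
    [0,0,0],
    [0,0,0],
    [0,0,0]
  ]
}}

```text
time: 5.58
position: [0.5561, -0.2854, 0.0965]
tool_rot: [0.663, 0.749, -0.001, 0.001]
ft_force: [-1.6, -1.1, 7.2]
grip_width: 0.0236
grip_force: 12.0
```

Call:
{"name": "play_rows", "arguments": {
  "gripper": [1,1,1],
  "delta_pos": [
    [0.04,0,0],
    [0.08,0,0],
    [0.12,0,0]
  ],
  "turn": [
    [0,0,0],
    [0,0,0],
    [0,0,0]
  ]
}}

```text
time: 5.95
position: [0.556, -0.2842, 0.0964]
tool_rot: [0.663, 0.749, -0.001, 0.001]
ft_force: [-2.5, -1.9, 6.6]
grip_width: 0.024
grip_force: 12.0
```

Call:
{"name": "play_rows", "arguments": {
  "gripper": [1,1,1],
  "delta_pos": [
    [0.04,0,0],
    [0.08,0,0],
    [0.12,0,0]
  ],
  "turn": [
    [0,0,0],
    [0,0,0],
    [0,0,0]
  ]
}}

```text
time: 6.32
position: [0.5559, -0.2834, 0.0965]
tool_rot: [0.662, 0.749, -0.001, 0.001]
ft_force: [-2.6, -3.9, 6.3]
grip_width: 0.0239
grip_force: 12.0
```

Call:
{"name": "play_rows", "arguments": {
  "gripper": [1,1,1],
  "delta_pos": [
    [0.03,0,0],
    [0.06,0,0],
    [0.09,0,0]
  ],
  "turn": [
    [0,0,0],
    [0,0,0],
    [0,0,0]
  ]
}}

```text
time: 6.7
position: [0.5559, -0.2833, 0.0965]
tool_rot: [0.662, 0.749, -0.001, 0.002]
ft_force: [-1.8, -5.4, 4.5]
grip_width: 0.0238
grip_force: 12.0
```

Call:
{"name": "play_rows", "arguments": {
  "gripper": [1,1,1,1],
  "delta_pos": [
    [0.03,0,0],
    [0.06,0,0],
    [0.09,0,0],
    [0.09,0,0]
  ],
  "turn": [
    [0,0,0],
    [0,0,0],
    [0,0,0],
    [0,0,0]
  ]
}}

```text
time: 7.2
position: [0.5559, -0.2833, 0.0965]
tool_rot: [0.662, 0.749, -0.002, 0.002]
ft_force: [-2.8, -6.1, 4.0]
grip_width: 0.0238
grip_force: 12.0
```

Call:
{"name": "play_rows", "arguments": {
  "gripper": [1,1,1,1,1],
  "delta_pos": [
    [0.05,0,0],
    [0.1,0,0],
    [0.15,0,0],
    [0.15,0,0],
    [0.15,0,0]
  ],
  "turn": [
    [0,0,0],
    [0,0,0],
    [0,0,0],
    [0,0,0],
    [0,0,0]
  ]
}}

```text
time: 7.82
position: [0.5558, -0.2822, 0.0965]
tool_rot: [0.662, 0.749, -0.002, 0.003]
ft_force: [-2.4, -7.5, 4.2]
grip_width: 0.0239
grip_force: 12.0
```

Run:
```python
from h import *
s=robot.get_obs(); print("F along gauge y",s["ft_force"]@GY,"tab gauge xy",(s["position"]-GO)@GX,(s["position"]-GO)@GY)
```

```text
F along gauge y -7.198912949151587 tab gauge xy 0.013171827420482281 -0.11972043145618151
```

Call:
{"name": "play_rows", "arguments": {
  "gripper": [1,1,1,1,1],
  "delta_pos": [
    [0.04,0,0],
    [0.08,0,0],
    [0.08,0,0],
    [0.08,0,0],
    [0.08,0,0]
  ],
  "turn": [
    [0,0,0],
    [0,0,0],
    [0,0,0],
    [0,0,0],
    [0,0,0]
  ],
  "squeeze": 18
}}

```text
time: 8.45
position: [0.5557, -0.2815, 0.0965]
tool_rot: [0.662, 0.749, -0.002, 0.003]
ft_force: [-3.0, -7.3, 3.5]
grip_width: 0.0241
grip_force: 18.0
```

Run:
```python
from h import *
s=robot.get_obs(); print("F along gauge y",s["ft_force"]@GY,"tab gauge xy",(s["position"]-GO)@GX,(s["position"]-GO)@GY)
c=robot.camera("side"); M=np.zeros((450,800,3),np.uint8)
for n,b,X in(("side",(215,100,280,210),0),("top",(290,140,420,220),280)):
    c=robot.camera(n); im=cv2.resize(c["color"][b[1]:b[3],b[0]:b[2],::-1],None,fx=4,fy=4,interpolation=cv2.INTER_CUBIC); M[:im.shape[0],X:X+im.shape[1]]=im[:450]
cv2.imwrite("pics/m3.png",M)
```

```text
F along gauge y -6.8987232551699975 tab gauge xy 0.01316892241291658 -0.11896781887057425
```

View pics/m3.png

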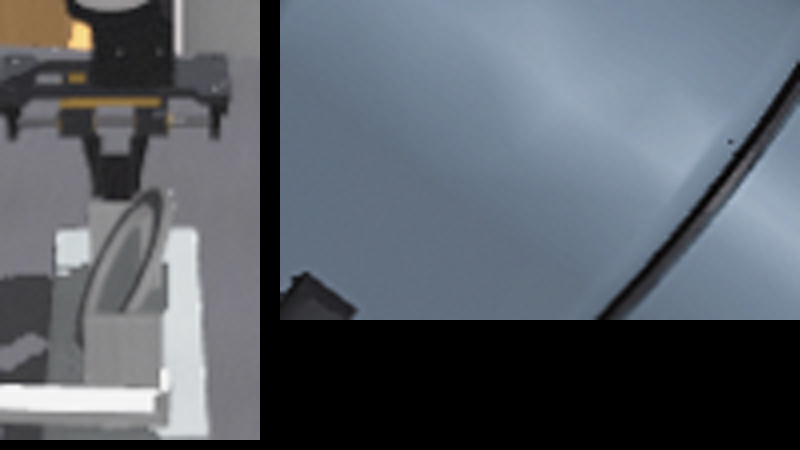

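The side crop shows the gripper on the tab at (118,175) and the jaw blade at the ring's back edge. The force hasn't clearly risen yet, so I'll keep pressing in small steps.

Call:
{"name": "play_rows", "arguments": {
  "gripper": [1,1,1,1],
  "delta_pos": [
    [0.04,0,0],
    [0.08,0,0],
    [0.08,0,0],
    [0.08,0,0]
  ],
  "turn": [
    [0,0,0],
    [0,0,0],
    [0,0,0],
    [0,0,0]
  ]
}}

```text
time: 9.1
position: [0.5557, -0.2814, 0.0965]
tool_rot: [0.662, 0.749, -0.002, 0.003]
ft_force: [-4.0, -9.2, 3.4]
grip_width: 0.0234
grip_force: 18.0
```

Run:
```python
from h import *
st(); s=robot.get_obs(); print("F",s["ft_force"]@GY,"tab y",(s["position"]-GO)@GY)
c=robot.camera("side")
for v in(.004,.008,.012): print(v,((proj(c,[GO+GX*x+GY*(-.065-v)+Z*.114 for x in(.035,-.02)])-[215,100]+.5)*4).round(1).tolist())
g=c["color"][140:160,234:252].mean(2); print(g[:,[5,8]].round().T)
```

```text
{'time': 9.1, 'position': [0.5557, -0.2814, 0.0965], 'q': [-0.6456, 0.6809, 1.545, -0.0061, 0.9094, -0.7648], 'ft_force': [-4.0332, -9.1725, 3.3754], 'grip_width': 0.0234, 'grip_force': 17.9988}
F -8.612612943429971 tab y -0.11891506428925933
0.004 [[87.4, 204.2], [153.4, 204.0]]
0.008 [[87.5, 201.7], [153.4, 201.5]]
0.012 [[87.7, 199.2], [153.4, 198.9]]
[[ 43.  42.  44.  44.  41.  43.  42.  42.  47.  93. 128. 140. 146. 142.
  144. 144. 143. 144. 141. 142.]
 [ 35.  38.  38.  37.  36.  34.  40.  35.  37.  36.  96. 142. 147. 143.
  145. 143. 143. 130. 103.  83.]]
```

Call:
{"name": "play_rows", "arguments": {
  "gripper": [1,1,1,1,1],
  "delta_pos": [
    [0.04,0,0],
    [0.06,0,0],
    [0.06,0,0],
    [0.06,0,0],
    [0.06,0,0]
  ],
  "turn": [
    [0,0,0],
    [0,0,0],
    [0,0,0],
    [0,0,0],
    [0,0,0]
  ]
}}

```text
time: 9.78
position: [0.5557, -0.2814, 0.0964]
tool_rot: [0.662, 0.749, -0.002, 0.004]
ft_force: [-2.1, -10.2, 2.5]
grip_width: 0.0241
grip_force: 18.0
```

The jaw has stalled on the plate at about 10 N total, so that is the nip. I'll draw it back.

Call:
{"name": "play_rows", "arguments": {
  "gripper": [1,1,1,1,1,1,1,1,1,1],
  "delta_pos": [
    [-0.3,0,0],
    [-0.7,0,0],
    [-1.2,0,0],
    [-1.7,0,0],
    [-2.2,0,0],
    [-2.7,0,0],
    [-3.2,0,0],
    [-3.6,0,0],
    [-4,0,0],
    [-4,0,0]
  ],
  "turn": [
    [0,0,0],
    [0,0,0],
    [0,0,0],
    [0,0,0],
    [0,0,0],
    [0,0,0],
    [0,0,0],
    [0,0,0],
    [0,0,0],
    [0,0,0]
  ],
  "squeeze": 30
}}

```text
time: 11.02
position: [0.5603, -0.3165, 0.0965]
tool_rot: [0.663, 0.749, 0.0, 0.001]
ft_force: [-0.9, -0.2, 6.7]
grip_width: 0.0235
grip_force: 30.0
```

Call:
{"name": "play_rows", "arguments": {
  "gripper": [0,-0.5,-0.5,-0.5,-0.5,-0.5,-0.5,-0.5],
  "delta_pos": [
    [0,0,0],
    [0,0,0],
    [0,0,0],
    [0,0,0],
    [0,0,-3],
    [0,0,-8],
    [0,0,-13],
    [0,0,-16]
  ],
  "turn": [
    [0,0,0],
    [0,0,0],
    [0,0,0],
    [0,0,0],
    [0,0,0],
    [0,0,0],
    [0,0,0],
    [0,0,0]
  ]
}}

```text
time: 12.02
position: [0.5607, -0.3168, 0.2586]
tool_rot: [0.663, 0.749, 0.0, 0.002]
ft_force: [-0.2, 0.2, 0.1]
grip_width: 0.0653
grip_force: 0.0
```

Call:
{"name": "play_rows", "arguments": {
  "gripper": [-0.5,-0.5,-0.5,-0.5,-0.5,-0.5,-0.5],
  "delta_pos": [
    [-4,-4,0],
    [-8,-8,0],
    [-12,-12,0],
    [-16,-16,0],
    [-20,-20,0],
    [-20,-20,0],
    [-20,-20,0]
  ],
  "turn": [
    [0,0,0],
    [0,0,0],
    [0,0,0],
    [0,0,0],
    [0,0,0],
    [0,0,0],
    [0,0,0]
  ]
}}

```text
time: 12.9
position: [0.3857, -0.5385, 0.2551]
tool_rot: [0.663, 0.749, 0.001, -0.001]
ft_force: [-0.1, 0.6, -0.9]
grip_width: 0.0658
grip_force: 0.0
```

Run:
```python
from h import *
import pickle
st()
c={n:robot.camera(n) for n in("side","top")}; pickle.dump(c,open("c2.pkl","wb"))
M=np.zeros((600,800,3),np.uint8)
def put(n,x0,y0,x1,y1,s,X,Y):
    im=cv2.resize(c[n]["color"][y0:y1,x0:x1,::-1],None,fx=s,fy=s,interpolation=cv2.INTER_CUBIC); M[Y:Y+im.shape[0],X:X+im.shape[1]]=im
put("top",290,148,420,218,4,0,0); put("side",220,128,275,218,5,522,0)
cv2.imwrite("pics/m4.png",M)
```

```text
{'time': 12.9, 'position': [0.3857, -0.5385, 0.2551], 'q': [-1.118, 0.5489, 1.2942, 0.0008, 1.2999, -1.2395], 'ft_force': [-0.1237, 0.5685, -0.9073], 'grip_width': 0.0658, 'grip_force': 0.0}
```

View pics/m4.png

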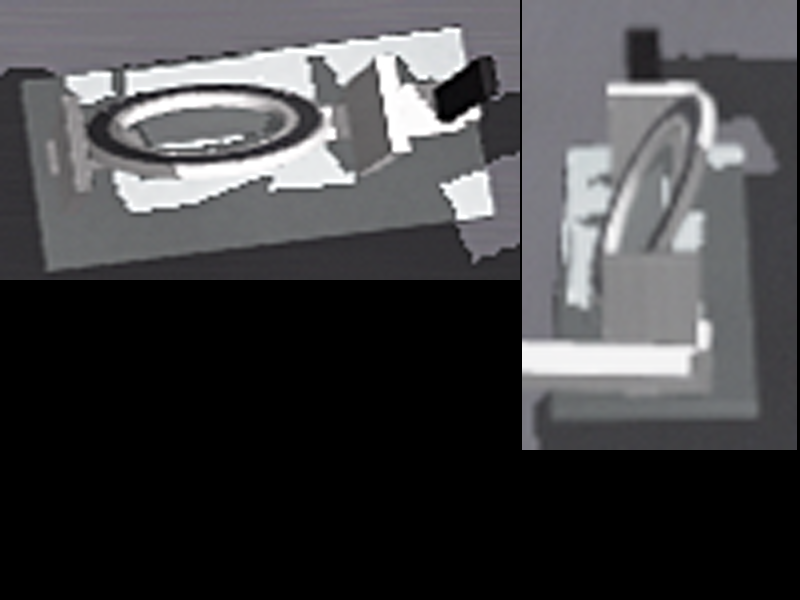

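The top crop shows the jaw drawn back (inner top edge at about (375,57)–(385,170)). The ring still stands in the cradle, spanning x 88 to 325 at its equator (y about 130 to 118), with its upper rim near (205,180). In the side crop its top is at about (697,95).

Run:
```python
from h import *
import pickle
np.set_printoptions(precision=4,suppress=True)
cs=pickle.load(open("c2.pkl","rb")); T,S=cs["top"],cs["side"]
tg=lambda p:cv(p,4,290,148); sg=lambda p:cv(p,5,220,128,522,0)
G=lambda X:np.c_[(X[:,:3]-GO)@GX,(X[:,:3]-GO)@GY,X[:,2]]
print("equator",G(onz(T,tg([(88,132),(326,119)]),.104)))
print("rim top upper-face edge / lower-face edge",G(tri(T,tg([(203,165),(203,179)]),S,sg([(692,97),(713,100)]))))
a=np.linspace(0,2*np.pi,8,endpoint=False); u=-.5*GX+.866*Z; n=.866*GX+.5*Z
C=GO+.0025*GX+.009*GY+.1*Z
for r,h in((.075,.008),(.05,.008)):
    P=[C+r*(np.cos(t)*u+np.sin(t)*GY)+h*n for t in a]
    print("T",((proj(T,P)-[290,148]+.5)*4).round().astype(int).tolist()); print("S",((proj(S,P)-[220,128]+.5)*5+[522,0]).round().astype(int).tolist())
im=T["color"][148:218,290:420].max(2); m=(im<75).astype(np.uint8); m[:, :22]=0; m[:,82:]=0
k,l,s_,c_=cv2.connectedComponentsWithStats(m); i=1+s_[1:,4].argmax(); print(s_[i]*4)
```

```text
equator [[ 0.0094  0.0812  0.104 ]
 [ 0.0007 -0.0639  0.104 ]]
rim top upper-face edge / lower-face edge [[-0.0272  0.0301  0.1866]
 [-0.0374  0.0314  0.1858]]
T [[235, 160], [135, 158], [84, 133], [105, 103], [180, 83], [269, 84], [328, 105], [317, 137]]
S [[701, 106], [683, 180], [640, 263], [600, 302], [587, 275], [606, 206], [645, 130], [684, 88]]
T [[225, 146], [160, 144], [125, 128], [138, 108], [188, 95], [249, 95], [287, 110], [279, 131]]
S [[681, 136], [669, 184], [641, 239], [614, 265], [605, 249], [618, 202], [644, 151], [670, 123]]
[  88  236  240   44 1680]
```

```bash
cat >> h.py <<'E'
U=-.5*GX+.866*Z; N=.866*GX+.5*Z; RM=GO+.006*GX+.009*GY+.102*Z
E
python3 - <<'E'
from h import *
go(RM+.17*U,-U,N); go(RM+.053*U,-U,N); print(RM+.17*U)
E
```

```text
delta cm [36.15 10.73  0.66] turn [-0.523 -0.001  0.001]
delta cm [36.13 16.58 10.79] turn [-0.523 -0.001  0.001]
[ 0.44859203 -0.16569476  0.24922   ]
```

Call:
{"name": "play_rows", "arguments": {
  "gripper": [0.1,0.1,0.1,0.1,0.1,0.1,0.1,0.1,0.1,0.1,0.1,0.1],
  "delta_pos": [
    [3,0.9,-1],
    [7,2.1,-2],
    [11.5,3.5,-3],
    [16,5,-3],
    [20.5,6.2,-3],
    [25,7.6,-2],
    [29,8.8,-1],
    [33,10,0],
    [36.2,10.7,0.7],
    [36.2,10.7,0.7],
    [36.2,10.7,0.7],
    [36.2,10.7,0.7]
  ],
  "turn": [
    [0,0,0],
    [-0.05,0,0],
    [-0.1,0,0],
    [-0.18,0,0],
    [-0.26,0,0],
    [-0.34,0,0],
    [-0.42,0,0],
    [-0.5,0,0],
    [-0.523,0,0],
    [-0.523,0,0],
    [-0.523,0,0],
    [-0.523,0,0]
  ]
}}

```text
time: 14.5
position: [0.4488, -0.1682, 0.2493]
tool_rot: [0.64, 0.723, 0.193, 0.173]
ft_force: [1.1, 0.1, 0.2]
grip_width: 0.0392
grip_force: 0.0
```

Run:
```python
from h import *
st(); go(RM+.17*U,-U,N); go(RM+.053*U,-U,N)
c=robot.camera("side"); save(c,"pics/s5.png",(190,60,310,220),4)
o=proj(c,[robot.get_obs()["position"],RM+.053*U,RM+.075*U,RM]); print(((o-[190,60]+.5)*4).round())
```

```text
{'time': 14.5, 'position': [0.4488, -0.1682, 0.2493], 'q': [-0.8821, 0.1801, 2.0876, 0.7097, 0.7027, -1.5174], 'ft_force': [1.1043, 0.0927, 0.2063], 'grip_width': 0.0392, 'grip_force': 0.0}
delta cm [0.25 0.   0.01] turn [0.001 0.002 0.001]
delta cm [ 0.27 -0.   11.71] turn [0.001 0.002 0.001]
[[333. 261.]
 [254. 380.]
 [268. 359.]
 [221. 429.]]
```

View pics/s5.png

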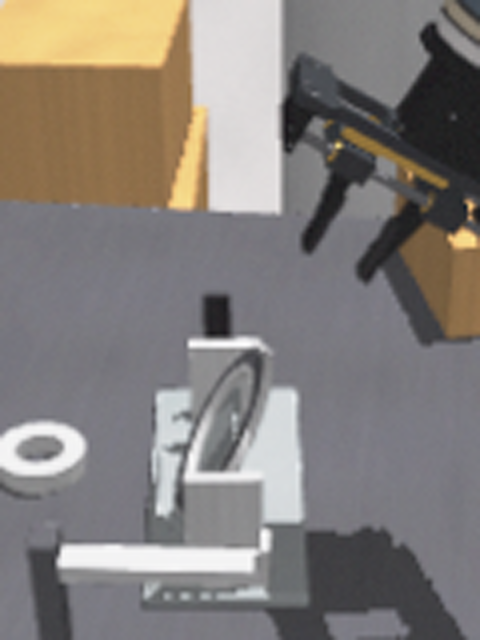

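The picture shows the fingertips at (310,248) and (362,278), with their midpoint close to the computed (333,261). The ring's top is at (265,352), near the predicted (268,359), so I'll go in and grip.

Call:
{"name": "play_rows", "arguments": {
  "gripper": [0.1,0.1,0.1,0.1,0.1,0.1,0.5,1,1,1,1,1],
  "delta_pos": [
    [0.3,0,3],
    [0.3,0,6],
    [0.3,0,8.5],
    [0.3,0,10.5],
    [0.3,0,11.7],
    [0.3,0,11.7],
    [0.3,0,11.7],
    [0.3,0,11.7],
    [0.3,0,11.7],
    [0.3,0,11.7],
    [0.3,0,11.7],
    [0.3,0,11.7]
  ],
  "turn": [
    [0,0,0],
    [0,0,0],
    [0,0,0],
    [0,0,0],
    [0,0,0],
    [0,0,0],
    [0,0,0],
    [0,0,0],
    [0,0,0],
    [0,0,0],
    [0,0,0],
    [0,0,0]
  ],
  "squeeze": 45
}}

```text
time: 16.05
position: [0.5058, -0.1568, 0.1477]
tool_rot: [0.64, 0.724, 0.194, 0.172]
ft_force: [-1.8, 0.5, 5.7]
grip_width: 0.0075
grip_force: 45.0
```

Call:
{"name": "play_rows", "arguments": {
  "gripper": [1,1,1,1,1,1,1,1],
  "delta_pos": [
    [0,0.1,-0.5],
    [0,0.2,-1.5],
    [0,0.2,-3],
    [0,0.2,-5],
    [0,0.2,-8],
    [0,0.2,-11],
    [0,0.2,-14],
    [0,0.2,-14]
  ],
  "turn": [
    [0,0,0],
    [0,0,0],
    [0,0,0],
    [0,0,0],
    [0,0,0],
    [0,0,0],
    [0,0,0],
    [0,0,0]
  ]
}}

```text
time: 17.05
position: [0.4367, -0.1649, 0.2698]
tool_rot: [0.64, 0.723, 0.193, 0.172]
ft_force: [0.9, -0.6, -4.7]
grip_width: 0.0077
grip_force: 45.0
```

```bash
cat >> h.py <<'E'
YS=np.radians(3.6); BT=np.array([.519,.1645,.23]); SX=np.array([np.cos(YS),np.sin(YS),0]); SY=np.array([-SX[1],SX[0],0])
E
python3 - <<'E'
from h import *
st()
W=BT-.11*SX-.025*Z+.055*Z+.06*Z; print(W); go(W,-Z,SX)
E
```

```text
{'time': 17.05, 'position': [0.4367, -0.1649, 0.2698], 'q': [-0.9035, 0.1217, 2.0804, 0.6622, 0.7646, -1.4719], 'ft_force': [0.8902, -0.62, -4.6803], 'grip_width': 0.0077, 'grip_force': 45.0141}
[0.40921706 0.15759304 0.32      ]
delta cm [32.33  3.54 -3.81] turn [ 0.522 -0.014  0.057]
```

Call:
{"name": "play_rows", "arguments": {
  "gripper": [1,1,1,1,1,1,1,1,1,1,1,1],
  "delta_pos": [
    [1,0.5,-2],
    [3,1,-3.8],
    [6,1.5,-3.8],
    [9.5,2,-3.8],
    [13.5,2.5,-3.8],
    [17.5,2.5,-3.8],
    [21.5,3,-3.8],
    [25.5,3.5,-3.8],
    [29,3.5,-3.8],
    [31.5,3.5,-3.8],
    [32.3,3.5,-3.8],
    [32.3,3.5,-3.8]
  ],
  "turn": [
    [0.08,0,0.01],
    [0.18,0,0.02],
    [0.3,-0.01,0.03],
    [0.42,-0.014,0.04],
    [0.5,-0.014,0.057],
    [0.522,-0.014,0.057],
    [0.522,-0.014,0.057],
    [0.522,-0.014,0.057],
    [0.522,-0.014,0.057],
    [0.522,-0.014,0.057],
    [0.522,-0.014,0.057],
    [0.522,-0.014,0.057]
  ]
}}

```text
time: 18.55
position: [0.4093, 0.1572, 0.3187]
tool_rot: [0.684, 0.73, -0.0, -0.001]
ft_force: [0.2, -0.7, -4.6]
grip_width: 0.0077
grip_force: 45.0
```

Run:
```python
from h import *
import pickle
st()
W=BT-.11*SX+.033*Z; go(W,-Z,SX)
M=np.zeros((600,800,3),np.uint8); cs={}
for n,b,s,X in(("side",(180,120,280,270),4,0),("top",(150,130,260,230),3.6,402)):
    c=cs[n]=robot.camera(n); im=cv2.resize(c["color"][b[1]:b[3],b[0]:b[2],::-1],None,fx=s,fy=s,interpolation=cv2.INTER_CUBIC); M[:im.shape[0],X:X+im.shape[1]]=im
pickle.dump(cs,open("c3.pkl","wb")); cv2.imwrite("pics/m6.png",M)
t=robot.get_obs()["position"]
for n,b,s,X in(("side",(180,120),4,0),("top",(150,130),3.6,402)):
    print(n,((proj(cs[n],[t,t-[0,0,.053],BT-.058*SX,BT+.06*SX])-b+.5)*s+[X,0]).round().tolist())
```

```text
{'time': 18.55, 'position': [0.4093, 0.1572, 0.3187], 'q': [0.11, 0.1511, 1.7393, 0.001, 1.2528, 0.0444], 'ft_force': [0.2112, -0.6524, -4.6268], 'grip_width': 0.0077, 'grip_force': 44.9867}
delta cm [0.04 0.01 5.57] turn [-0.002 -0.001  0.002]
side [[400.0, 194.0], [396.0, 273.0], [303.0, 322.0], [99.0, 314.0]]
top [[569.0, 322.0], [586.0, 332.0], [593.0, 250.0], [587.0, 57.0]]
```

View pics/m6.png

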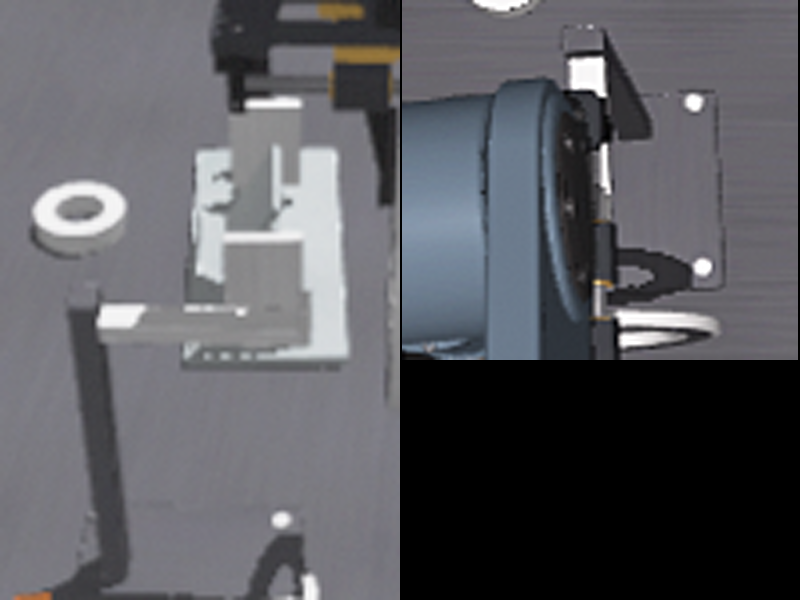

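The picture shows the bar's ends where computed (lip at (303,322), post end at (99,314) in the side crop). The ring stands upright and square to the bar, ahead of the lip: in the top crop its right end is at (720,325), which fits the expected 75 mm radius. I'll lower it and thread it on.

Call:
{"name": "play_rows", "arguments": {
  "gripper": [1,1,1,1,1,1,1,1,1,1,1],
  "delta_pos": [
    [0,0,2],
    [0,0,4],
    [0,0,5.5],
    [0,0,5.5],
    [0,2,5.5],
    [0,4,5.5],
    [0,6,5.5],
    [0,8,5.5],
    [0,10,5.5],
    [0,10.5,5.5],
    [0,10.5,5.5]
  ],
  "turn": [
    [0,0,0],
    [0,0,0],
    [0,0,0],
    [0,0,0],
    [0,0,0],
    [0,0,0],
    [0,0,0],
    [0,0,0],
    [0,0,0],
    [0,0,0],
    [0,0,0]
  ]
}}

```text
time: 20.02
position: [0.5144, 0.1634, 0.2651]
tool_rot: [0.684, 0.729, 0.0, -0.0]
ft_force: [-1.4, -0.2, -5.1]
grip_width: 0.0077
grip_force: 45.0
```

Run:
```python
from h import *
st(); go(BT-.005*SX+.005*Z,-Z,SX)
c=robot.camera("side"); save(c,"pics/s7.png",(160,120,310,270),4)
```

```text
{'time': 20.025, 'position': [0.5144, 0.1634, 0.2651], 'q': [0.0998, 0.3622, 1.5955, 0.0013, 1.1837, 0.0359], 'ft_force': [-1.3806, -0.2372, -5.0623], 'grip_width': 0.0077, 'grip_force': 44.9883}
delta cm [ 0.07 -0.03  3.01] turn [ 0.    -0.001  0.001]
```

View pics/s7.png

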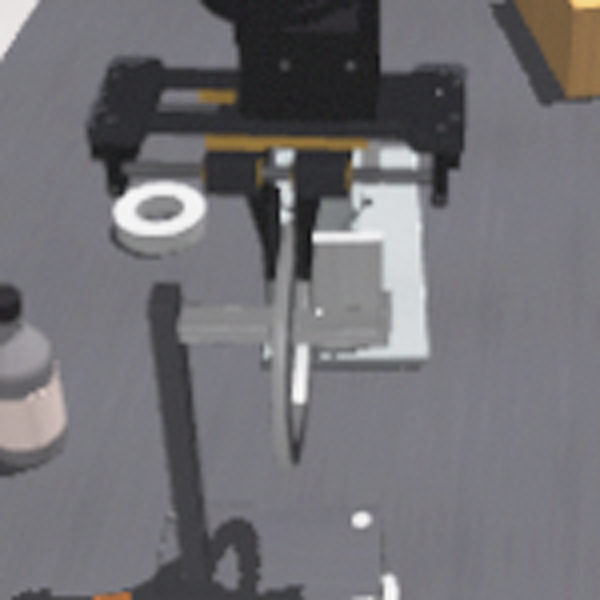

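The ring is around the bar at (285,325), upright, between the lip and the post. Next I'll lower it until the bar takes its weight.

Call:
{"name": "play_rows", "arguments": {
  "gripper": [1,1,1,1,1,1,1],
  "delta_pos": [
    [0.1,0,1],
    [0.1,0,1.8],
    [0.1,0,2.2],
    [0.1,0,2.4],
    [0.1,0,2.6],
    [0.1,0,2.7],
    [0.1,0,2.7]
  ],
  "turn": [
    [0,0,0],
    [0,0,0],
    [0,0,0],
    [0,0,0],
    [0,0,0],
    [0,0,0],
    [0,0,0]
  ]
}}

```text
time: 20.95
position: [0.5146, 0.1648, 0.238]
tool_rot: [0.684, 0.729, 0.001, -0.0]
ft_force: [-0.8, -0.1, -5.3]
grip_width: 0.0074
grip_force: 45.0
```

Call:
{"name": "play_rows", "arguments": {
  "gripper": [1,1,1,1,1],
  "delta_pos": [
    [0,0,0.1],
    [0,0,0.2],
    [0,0,0.3],
    [0,0,0.4],
    [0,0,0.4]
  ],
  "turn": [
    [0,0,0],
    [0,0,0],
    [0,0,0],
    [0,0,0],
    [0,0,0]
  ]
}}

```text
time: 21.58
position: [0.5145, 0.1649, 0.2343]
tool_rot: [0.684, 0.729, 0.001, -0.0]
ft_force: [-1.3, -0.0, -2.2]
grip_width: 0.0075
grip_force: 45.0
```

Call:
{"name": "play_rows", "arguments": {
  "gripper": [1,1,1],
  "delta_pos": [
    [0,0,0.05],
    [0,0,0.1],
    [0,0,0.1]
  ],
  "turn": [
    [0,0,0],
    [0,0,0],
    [0,0,0]
  ]
}}

```text
time: 21.95
position: [0.5146, 0.1649, 0.2342]
tool_rot: [0.684, 0.729, 0.001, 0.0]
ft_force: [-2.7, -0.7, 6.0]
grip_width: 0.0077
grip_force: 45.0
```

Call:
{"name": "play_rows", "arguments": {
  "gripper": [1,1,0.7,0.6,0.5,0.4,0.3,0.2,0.2,0.2],
  "delta_pos": [
    [0,0,0],
    [0,0,0],
    [0,0,0],
    [0,0,0],
    [0,0,0],
    [0,0,0],
    [0,0,0],
    [0,0,0],
    [0,0,0],
    [0,0,0]
  ],
  "turn": [
    [0,0,0],
    [0,0,0],
    [0,0,0],
    [0,0,0],
    [0,0,0],
    [0,0,0],
    [0,0,0],
    [0,0,0],
    [0,0,0],
    [0,0,0]
  ],
  "squeeze": 5
}}

```text
time: 23.2
position: [0.5146, 0.1649, 0.233]
tool_rot: [0.684, 0.729, 0.001, -0.0]
ft_force: [-0.1, -0.1, 0.3]
grip_width: 0.0346
grip_force: 0.0
```

Call:
{"name": "play_rows", "arguments": {
  "gripper": [0.2,0.2,0.2,0.2,0.2,0.2,0.2,0.2],
  "delta_pos": [
    [0,0,-0.5],
    [0,0,-1.5],
    [0,0,-3],
    [0,0,-5],
    [0,0,-8],
    [0,0,-11],
    [0,0,-12],
    [0,0,-12]
  ],
  "turn": [
    [0,0,0],
    [0,0,0],
    [0,0,0],
    [0,0,0],
    [0,0,0],
    [0,0,0],
    [0,0,0],
    [0,0,0]
  ]
}}

```text
time: 24.2
position: [0.5146, 0.1647, 0.3537]
tool_rot: [0.684, 0.729, 0.001, 0.0]
ft_force: [0.3, -1.5, 0.4]
grip_width: 0.0348
grip_force: 0.0
```

Run:
```python
from h import *
import time
st(); a=robot.camera("side"); b=[robot.camera("side") for _ in range(6)][-1]
print("change",np.abs(a["color"][150:260,180:300].astype(int)-b["color"][150:260,180:300]).max())
M=np.zeros((600,800,3),np.uint8)
im=cv2.resize(b["color"][130:270,170:300,::-1],None,fx=4,fy=4); M[:560,:520]=im
im=cv2.resize(robot.camera("top")["color"][130:230,170:260,::-1],None,fx=3,fy=3); M[:300,525:795]=im
im=cv2.resize(b["color"][120:220,220:290,::-1],None,fx=3,fy=3); M[300:600,525:735]=im
cv2.imwrite("pics/f8.png",M)
print(((proj(b,[BT-.005*SX-.049*Z+.075*d for d in(Z,-Z,SY,-SY)])-[170,130])*4).round().tolist())
```

```text
{'time': 24.2, 'position': [0.5146, 0.1647, 0.3537], 'q': [0.1022, 0.2791, 1.466, 0.0012, 1.394, 0.0379], 'ft_force': [0.2679, -1.4524, 0.417], 'grip_width': 0.0348, 'grip_force': 0.0}
change 90
[[247.0, 241.0], [257.0, 430.0], [238.0, 430.0], [264.0, 261.0]]
```

View pics/f8.png

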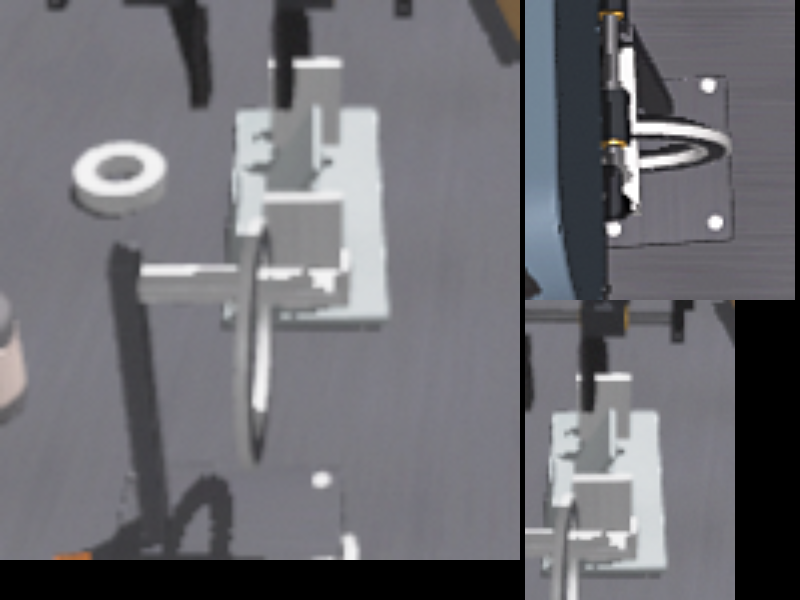

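The ring hangs on the bar at (250,345), clear of the fingers, and the jaw is open. I'll wait for the swing to die down, checking only numbers.

Call:
{"name": "play_rows", "arguments": {
  "gripper": [0.2,0.2,0.2,0.2,0.2,0.2,0.2,0.2,0.2,0.2,0.2,0.2],
  "delta_pos": [
    [0,0,-2],
    [0,0,-4],
    [0,0,-4],
    [0,0,-4],
    [0,0,-4],
    [0,0,-4],
    [0,0,-4],
    [0,0,-4],
    [0,0,-4],
    [0,0,-4],
    [0,0,-4],
    [0,0,-4]
  ],
  "turn": [
    [0,0,0],
    [0,0,0],
    [0,0,0],
    [0,0,0],
    [0,0,0],
    [0,0,0],
    [0,0,0],
    [0,0,0],
    [0,0,0],
    [0,0,0],
    [0,0,0],
    [0,0,0]
  ]
}}

```text
time: 26.1
position: [0.5144, 0.1646, 0.393]
tool_rot: [0.684, 0.729, 0.001, -0.0]
ft_force: [-0.2, 0.6, 0.5]
grip_width: 0.0348
grip_force: 0.0
```

Call:
{"name": "play_rows", "arguments": {
  "gripper": [0.2,0.2,0.2,0.2,0.2,0.2,0.2,0.2,0.2,0.2,0.2,0.2],
  "delta_pos": [
    [0,0,0],
    [0,0,0],
    [0,0,0],
    [0,0,0],
    [0,0,0],
    [0,0,0],
    [0,0,0],
    [0,0,0],
    [0,0,0],
    [0,0,0],
    [0,0,0],
    [0,0,0]
  ],
  "turn": [
    [0,0,0],
    [0,0,0],
    [0,0,0],
    [0,0,0],
    [0,0,0],
    [0,0,0],
    [0,0,0],
    [0,0,0],
    [0,0,0],
    [0,0,0],
    [0,0,0],
    [0,0,0]
  ]
}}

```text
time: 27.6
position: [0.5144, 0.1646, 0.393]
tool_rot: [0.684, 0.729, 0.001, -0.0]
ft_force: [1.0, 0.8, -0.9]
grip_width: 0.0348
grip_force: 0.0
```

Run:
```python
from h import *
I=[robot.camera("side")["color"][180:260,215:250].astype(int) for _ in range(16)]
print([(np.abs(I[i+1]-I[i]).max(2)>40).sum() for i in range(15)],[(np.abs(i-I[0]).max(2)>40).sum() for i in I])
# ring column position at rows near the bottom
print([int(np.abs(np.diff(i[55].mean(1))).argmax()) for i in I]); st()
```

```text
[np.int64(0), np.int64(0), np.int64(0), np.int64(0), np.int64(0), np.int64(0), np.int64(0), np.int64(0), np.int64(0), np.int64(0), np.int64(0), np.int64(0), np.int64(0), np.int64(0), np.int64(0)] [np.int64(0), np.int64(0), np.int64(0), np.int64(0), np.int64(0), np.int64(0), np.int64(0), np.int64(0), np.int64(0), np.int64(0), np.int64(0), np.int64(0), np.int64(0), np.int64(0), np.int64(0), np.int64(0)]
[16, 16, 16, 16, 16, 16, 16, 16, 16, 16, 16, 16, 16, 16, 16, 16]
{'time': 28.4, 'position': [0.5144, 0.1646, 0.393], 'q': [0.1021, 0.2526, 1.3983, 0.0012, 1.4898, 0.038], 'ft_force': [0.4544, 0.4712, -0.0691], 'grip_width': 0.0348, 'grip_force': 0.0}
```

The plate is hanging still, so I'll hand in.

```bash
python3 -c "
from rig import robot
print(robot.hand_in())"
```

```text
the job is handed in; nothing more can be done
None
```

I handed the job in at about 28 s without seeing a verdict: the jaw nipped the plate (wrist force about 10 N) and was drawn back to about 40 mm opening, and the plate now hangs still on the grey stand's bar with the arm clear.

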